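Lay the white box flat in the storage box and close the lid

TASK

Finish packing the storage box: push the white box that stands on its narrow side over, towards the end with room for it, so that it lies flat on the storage box's floor, and then push the teal lid over until it is fully shut. Nothing needs grasping: do not pick up or lift the white box, and leave the calculator, the tape roll and the wooden box where they are.

Things in the scene. Friction and masses are not known exactly. Their poses are not given: they have to be found in the camera images.
- storage_box: Open storage box of stiff brown board, fixed to the table: outside 212 (its x) x 302 (its y) x 60 mm high; walls and floor 6 mm thick, so inside 200 x 290 mm with the floor 6 mm above the table. Origin: centre of its underside, on the table; z up. Its +x long side, where the lid is hinged, faces the robot's left (roughly world +y, varying by 0.45 rad); its -y end is away from the robot.
- lid (a joint): Lid angle, rad: 0 = shut, level on the rim; 1.57 = straight up; 1.65 to 1.9 at the start, leaning outwards to the robot's left; stop at 1.95. The hinge is stiff: the lid stays where it is left and must be pushed all the way down (about 2 N at its free edge).
- lid_edge (a point): Middle of the lid's free edge, on its outer face (the top face when shut). The teal lid is a plate 212 mm from hinge to free edge, 302 mm along the hinge, 6 mm thick; a lip at the free edge stands 12 mm out from the inner face and adds 4 mm to the length. 0.15 kg.
- lid_hinge (a point): Middle of the lid's hinge line, 60 mm above the table on the storage box's +x rim, 106 mm from the storage box's origin in plan; the line runs along the storage box's y axis. It lies in the plane of the lid's inner face.
- white_box: White box, grey band, blue patch: 160 (its x) x 36 (its y) x 110 mm (its z), 0.18 to 0.35 kg, loose. It starts standing on a long narrow side inside the storage box, its x along the storage box's x (within 0.15 rad), up to 70 mm off the middle towards either y end; off the middle, it fits lying flat only at the roomier end. Origin: centre of the underside it starts on; z up at the start.
- white_box_center (a point): Centre of the white box, 55 mm above its origin along its z.
- calculator: Black desk calculator lying on the table on the robot's right of the storage box, 150 (x) x 90 (y) x 24 mm, loose; origin: centre of its underside. To be left alone.
- tape_roll: Roll of amber packing tape lying flat on the table on the robot's right of the storage box, 90 mm outside diameter, 48 mm high, loose; origin: centre of its underside. To be left alone.
- wooden_box: Small wooden box, 62 x 62 x 56 mm high, loose on the table on the lid's side of the storage box, about 150 to 180 mm from the hinge; origin: centre of its underside. To be left alone.
There are look-alikes about, which are no part of the job. Of the things shaped like the white_box, the white one is meant.

How it is judged (in metres and radians):
On the way, in this order (a step that is already met when the one before it is completed fails the run):
1. the white box lies flat on the storage box's floor while the lid is still open (angle between the y axis of white_box and the z axis of storage_box, either way round below 0.1 rad and z of white_box_center in the frame of storage_box between 0.015 and 0.032 m and x of white_box_center in the frame of storage_box between -0.1 and 0.1 m and y of white_box_center in the frame of storage_box between -0.145 and 0.145 m and linear speed of white_box below 0.02 m/s and value of joint lid above 1 rad), for 0.2 s.
2. the lid is pushed shut (value of joint lid below 0.06 rad), for 0.2 s.
At the end, for the whole second after the job is handed in: The white box lies on one of its large faces (within 0.1 rad) on the storage box's floor, at rest, and the lid is shut to within 0.06 rad (angle between the y axis of white_box and the z axis of storage_box, either way round below 0.1 rad and z of white_box_center in the frame of storage_box between 0.015 and 0.032 m and x of white_box_center in the frame of storage_box between -0.1 and 0.1 m and y of white_box_center in the frame of storage_box between -0.145 and 0.145 m and linear speed of white_box below 0.02 m/s and value of joint lid below 0.06 rad and velocity of joint lid between -0.05 and 0.05 rad/s); the robot touches nothing.
It fails at once if the white box is lifted: the middle of its underside or its centre rises well above where tipping brings it (z of white_box in the frame of storage_box above 0.05 m or z of white_box_center in the frame of storage_box above 0.085 m).
It fails at once if the calculator is moved by more than 25 mm (distance of calculator from where it was at the start of the episode above 0.025 m).
It fails at once if the tape roll is moved by more than 25 mm (distance of tape_roll from where it was at the start of the episode above 0.025 m).
It fails at once if the wooden box is moved by more than 25 mm (distance of wooden_box from where it was at the start of the episode above 0.025 m).
It also fails if it takes over 58 s, if anything falls off the work surface, if the arm or the gripper's body presses on something with over 40 N, if the wrist force passes 120 N, or if a joint passes its speed limit or range.

ROBOT

A 6-joint arm with a two-finger parallel gripper is mounted at the origin on the work surface. World frame = base frame: x ahead of the robot, y to its left, z up, the work surface at z = 0. Lengths are in mm, angles in rad, forces in N, time in s.
With the tool pointing down it reaches from about 400 to 925 mm from the base axis. Payload 12.5 kg.
Tool frame: the origin (TCP) lies on the centre line of the jaws, within the pads' length; the fingertips stand 17 mm ahead of it and the grasp point (between the pads) lies 2 mm behind it; z points along the fingers, y is the line along which they close (so a half turn about z gives the same grasp; the last joint's range is limited). The gripper opens to 95 mm and grips with 3 to 60 N. Pads are 20 mm wide; open, the fingers measure 119 mm over their backs; the gripper's body (75 mm by 180 mm) begins 59 mm behind the grasp point.
Start: joints at [-1.34, 0.491, 1.559, -0, 1.092, -0.106], TCP at [206.566, -589.894, 231.661] pointing down, gripper open.
Joint ranges: [-3.1, 3.1], [-0.84, 2.19], [0.05, 2.79], [-1.13, 4.28], [0.06, 2.93], [-2.69, 2.69]. Speed limits (rad/s): [2.22, 2.22, 2.79, 3.14, 3.14, 3.14].

INTERFACE

Orientations are given as [roll, pitch, yaw] about the fixed x, y, z axes, in that order (R = Rz(yaw) Ry(pitch) Rx(roll)).
In Python, from cell import env gives the robot as it stands.
- The arm moves only by the tool drive_tool, never from a script. Its argument "deltas" is text: rows parted by semicolons, each of 4 numbers parted by spaces: the shift along the world's x, y, z normalised to -1 to 1, where 1 is 100 mm, then the turn about the world's z normalised to -1 to 1, where 1 is 180 degrees. A call has 1 to 10 rows; each row shifts and turns the commanded pose from where the row before left it; what a row does not reach is not made up. A row lasts 1/12 s, in which the tool goes at most 41.7 mm and 7.16 degrees, less where a joint would pass 70% of its speed; a pose out of reach is approached as far as the arm can. A call with a number of a shift or a turn outside -1 to 1 is refused whole. A call with a gripper value outside its range is refused whole. "gripper" is the closure, from 0 (fully open) to 1 (shut), set as the call begins (left out, the last holds). The fingers move at their own pace and stop on an object; the grip force is fixed at half the most. Time passes only in rows, so rows that do not move let the fingers close. It gives the time, the measured TCP pose, the force, the opening and the grip force at its end, in the units of the state.
- env.state(): the state, without advancing time (a new reading comes with each control period).
- env.read_camera(name): name is "scene" or "top"; returns (picture, depth): 400x640x3 uint8, red, green, blue; 400x640 float32, mm along the optical axis (not along the pixel's ray), 0 where there is no reading.
- env.camera_params(name): a dict with "mtx" (3x3 intrinsics, pixels), "k1" (the pictures are not rectified: a ray, as slopes to the right and down, at radius r is drawn at 1 + k1 r^2 times it, then the intrinsics apply), "camera_from_world" (4x4, takes a point from world to camera coordinates). Camera axes: x right, y down, z forward; pixel columns grow to the right and rows downward; lengths in mm; the calibration is good to about 2 mm. A picture is of the moment at which its call begins. camera_params takes no time and is no camera call.
- env.job_done(): hands the job in; it is judged then, once.
The state is a dict: "t": time; "joints": joint angles; "qvel": joint speeds; "tau": joint torques, N m; "eef_pos": TCP position; "tcp_rot": TCP orientation; "ft_force": force on the tool from outside, world axes, zero at the start; "moment": the same for the moment, N m; "opening": opening from 0.0 (shut) to 1.0 (fully open); "grip_force": force on a finger pad.
Only numpy, scipy, OpenCV 4.12 (cv2) and the standard library are available. Lean on these libraries where they do the work, as an engineer would, in place of code of your own. Each camera call takes 0.05 s, during which the arm holds its last target. There are 200 camera calls.

## Working session

There is one attempt and no reset: what is moved stays moved. The work goes in short steps, Python scripts to look and compute and a tool call to move; the robot and the scene stay as the last step left them, time stands still between calls to the robot, and variables do not carry over. Pictures are saved under pics/ and viewed, at most 10 in all, crops included, and the job is handed in when it is done.

Besides the shell and the picture viewer there is one more tool, called after "Call:" as a command line: name --argument value ..., lists and objects as JSON in quotes. drive_tool: Moves the arm, as the interface text tells. Its arguments: {"type":"object","properties":{"deltas":{"type":"string"},"gripper":{"type":"number"}},"required":["deltas"]}

```bash
mkdir -p pics; ls; cat > h.py <<'E'
import numpy as np,cv2
from cell import env
def pts(name,dep):
    p=env.camera_params(name);K=np.array(p["mtx"]);T=np.array(p["camera_from_world"]);k1=p["k1"]
    v,u=np.mgrid[0:400,0:640].astype(float)
    d=cv2.undistortPoints(np.stack([u.ravel(),v.ravel()],1)[:,None],K,np.array([k1,0,0,0.]))[:,0]
    c=np.c_[d,np.ones(len(d))]*dep.reshape(-1,1)
    w=(c-T[:3,3])@T[:3,:3]
    w[dep.ravel()==0]=np.nan
    return w.reshape(400,640,3)
E
python3 - <<'E'
from h import *
for n in("scene","top"):
    im,d=env.read_camera(n);np.savez(f"{n}0.npz",im=im,d=d,w=pts(n,d))
    cv2.imwrite(f"pics/{n}0.png",im[:,:,::-1])
    T=np.array(env.camera_params(n)["camera_from_world"]);print(n,-T[:3,:3].T@T[:3,3],(d>0).mean())
print(env.state())
E
```

```text
pics
scene [1257.64768198 -178.48150853  752.09386994] 0.9958828125
top [389.63932262  13.06498161 881.3552634 ] 0.996328125
{'t': 0.1, 'joints': array([-1.33957372e+00,  4.91489826e-01,  1.55940366e+00,  2.57333251e-05,
        1.09174773e+00, -1.05610014e-01]), 'qvel': array([ 8.99708849e-04, -1.62575844e-03, -1.61902584e-03,  2.06173309e-06,
       -6.70321924e-04,  8.61529331e-04]), 'tau': array([ 2.83858390e-03, -6.13622475e+01, -2.58604842e+01,  6.93374849e-02,
        4.70217399e-02, -8.49177104e-05]), 'eef_pos': array([ 206.53314649, -589.65905007,  231.12084448]), 'tcp_rot': array([-3.14055234e+00, -1.33229842e-04,  3.36820680e-01]), 'ft_force': array([ 0.47076803,  0.1867241 , -0.02183709]), 'moment': array([-0.01497788, -0.05759061, -0.00918866]), 'grip_force': 0.0, 'opening': 1.0010100828539743}
```

View pics/scene0.png

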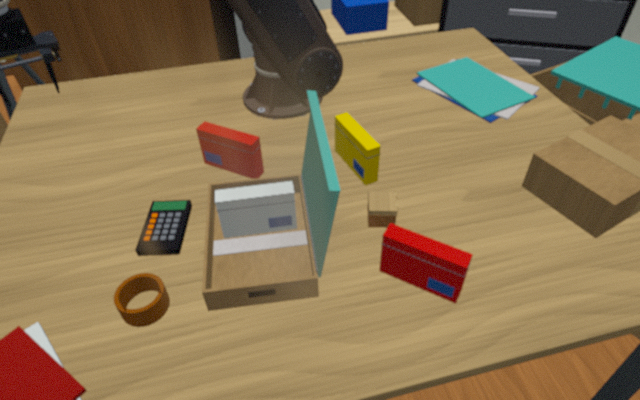

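View pics/top0.png

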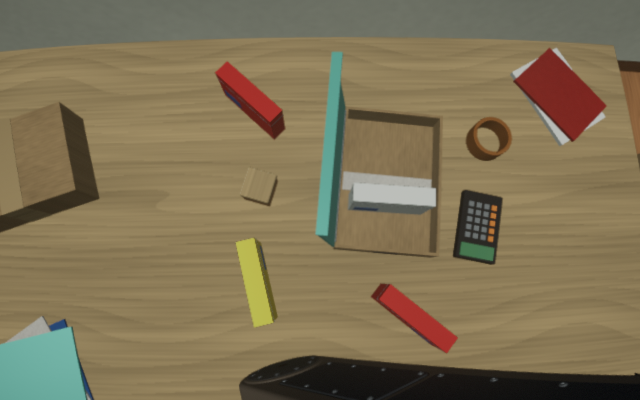

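The scene view shows the storage box at about (262,240), with the white box standing inside at (256,208) and the teal lid at (320,185). The top view has the white box at (393,197), and a pale strip beside it at (385,182) that I need to check. Candidates in the scene view: red boxes at (230,150) and (425,262), a yellow one at (357,148), and the white one at (256,208). I choose the white one, inside the storage box.

```bash
python3 - <<'E'
from h import *
t=np.load("top0.npz");w=t["w"];im=t["im"]
def P(l,u,v): print(l,np.round(w[v,u]).astype(int),im[v,u])
for l,u,v in [("wtop",370,190),("wtop",395,195),("wtop",428,199),("strip",350,180),("strip",385,181),("strip",425,184),("floor",390,140),("floor",390,235),("rimR",440,150),("rimR",437,240),("rimfar",400,112),("rimnear",390,250),("lid",337,60),("lid",322,230),("wood",258,185),("wood",265,178),("yellow",255,260),("red",410,315),("tape",478,150),("calc",478,225)]: P(l,u,v)
hsv=cv2.cvtColor(im,cv2.COLOR_RGB2HSV)
z=w[...,2]
reg=np.zeros(z.shape,bool);reg[90:260,310:450]=1
m=reg&(hsv[...,1]<45)&(z>100)&(z<130)
print("white top",cv2.minAreaRect(w[m][:,:2].astype(np.float32)),w[m].mean(0))
m=reg&(z>50)&(z<68)&(hsv[...,1]>60)&((hsv[...,0]<30))
r=cv2.minAreaRect(w[m][:,:2].astype(np.float32));print("rim",r,cv2.boxPoints(r))
s=np.load("scene0.npz");sh=cv2.cvtColor(s["im"],cv2.COLOR_RGB2HSV)
m=(sh[...,0]>75)&(sh[...,0]<100)&(sh[...,1]>60);m[:, :295]=0;m[:,345:]=0;m[:85]=0;m[285:]=0
q=s["w"][m];print("lid",len(q),q.min(0),q.max(0));c=q.mean(0);U=np.linalg.svd(q-c,full_matrices=False)[2];print(c,U)
cv2.imwrite("pics/crop.png",cv2.resize(im[90:270,300:460,::-1],None,fx=3.3,fy=3.3))
# red top in each
for l,(a,b,c2,d) in {"yellow":(225,340,225,285),"rednear":(275,360,360,465),"redfar":(50,145,205,295),"wood":(160,210,235,285)}.items():
    ww=w[a:b,c2:d].reshape(-1,3);k=ww[ww[:,2]>(45 if l=='wood' else 20)];r=cv2.minAreaRect(k[:,:2].astype(np.float32));print(l,r,np.nanmax(k[:,2]))
E
```

```text
wtop [ 551 -106  116] [188 190 185]
wtop [ 540 -154  116] [188 190 185]
wtop [ 530 -217  119] [188 190 185]
strip [596 -79  10] [168 168 160]
strip [ 593 -156   10] [171 171 163]
strip [ 584 -245   10] [169 168 160]
floor [ 688 -174    7] [135 114  81]
floor [ 474 -161    8] [137 117  83]
rimR [ 646 -269   60] [125 106  74]
rimR [ 456 -247   60] [119 100  70]
rimfar [ 733 -188   60] [134 114  81]
rimnear [ 439 -149   61] [134 114  80]
lid [736 -38 274] [ 91 158 144]
lid [458  -7 274] [107 173 159]
wood [577 115  59] [148 130  93]
wood [593 101  55] [146 128  91]
yellow [423 114 109] [187 184  79]
red [ 315 -170  110] [167  51  45]
tape [ 653 -363   36] [74 50 27]
calc [ 489 -352   24] [59 59 56]
white top ((542.55517578125, -152.80792236328125), (159.5230712890625, 37.172943115234375), 85.02237701416016) [ 541.10573575 -151.20843433  115.92860951]
rim ((587.02001953125, -159.35073852539062), (212.2076873779297, 303.6077575683594), 83.36762237548828) [[ 423.97723 -247.2114 ]
 [ 725.55316 -282.27762]
 [ 750.0628   -71.49008]
 [ 448.48688  -36.42386]]
lid 1340 [nan nan nan] [nan nan nan]Traceback (most recent call last):
  File "<stdin>", line 14, in <module>
    u, s, vh = gufunc(a, signature=signature)
               ~~~~~~^^^^^^^^^^^^^^^^^^^^^^^^
    raise LinAlgError("SVD did not converge")
numpy.linalg.LinAlgError: SVD did not converge
```

```bash
python3 - <<'E'
from h import *
t=np.load("top0.npz");w=t["w"];im=t["im"]
cv2.imwrite("pics/crop.png",cv2.resize(im[90:270,300:460,::-1],None,fx=3.3,fy=3.3))
for u in (360,390,420):
  print(u,[(v,*np.round(w[v,u]).astype(int)) for v in range(160,232,4)])
m=(w[...,2]>245);m[:40]=0;m[245:]=0;m[:,:300]=0;m[:,:][:,360:]=0
r=cv2.minAreaRect(w[m][:,:2].astype(np.float32));print(r,w[m].max(0),w[m].min(0))
E
```

```text
360 [(160, np.int64(642), np.int64(-104), np.int64(6)), (164, np.int64(633), np.int64(-103), np.int64(6)), (168, np.int64(624), np.int64(-103), np.int64(7)), (172, np.int64(615), np.int64(-103), np.int64(6)), (176, np.int64(605), np.int64(-102), np.int64(10)), (180, np.int64(596), np.int64(-102), np.int64(8)), (184, np.int64(562), np.int64(-87), np.int64(117)), (188, np.int64(555), np.int64(-87), np.int64(116)), (192, np.int64(547), np.int64(-86), np.int64(116)), (196, np.int64(539), np.int64(-86), np.int64(117)), (200, np.int64(531), np.int64(-85), np.int64(117)), (204, np.int64(530), np.int64(-90), np.int64(78)), (208, np.int64(529), np.int64(-95), np.int64(35)), (212, np.int64(525), np.int64(-99), np.int64(7)), (216, np.int64(517), np.int64(-98), np.int64(5)), (220, np.int64(508), np.int64(-97), np.int64(10)), (224, np.int64(499), np.int64(-97), np.int64(8)), (228, np.int64(491), np.int64(-97), np.int64(6))]
390 [(160, np.int64(641), np.int64(-171), np.int64(7)), (164, np.int64(632), np.int64(-170), np.int64(7)), (168, np.int64(623), np.int64(-170), np.int64(7)), (172, np.int64(61
[... 1291 characters left out ...]
t64(537), np.int64(-201), np.int64(118)), (200, np.int64(529), np.int64(-202), np.int64(114)), (204, np.int64(521), np.int64(-201), np.int64(117)), (208, np.int64(519), np.int64(-210), np.int64(80)), (212, np.int64(518), np.int64(-223), np.int64(33)), (216, np.int64(514), np.int64(-230), np.int64(6)), (220, np.int64(505), np.int64(-229), np.int64(8)), (224, np.int64(496), np.int64(-229), np.int64(6)), (228, np.int64(487), np.int64(-228), np.int64(8))]
((601.5376586914062, -22.552135467529297), (19.416648864746094, 301.4708251953125), 83.94266510009766) [751.09422059   2.26652329 278.77493029] [451.62622243 -47.16901753 245.42201768]<stdin>:5: RuntimeWarning: invalid value encountered in cast
```

View pics/crop.png

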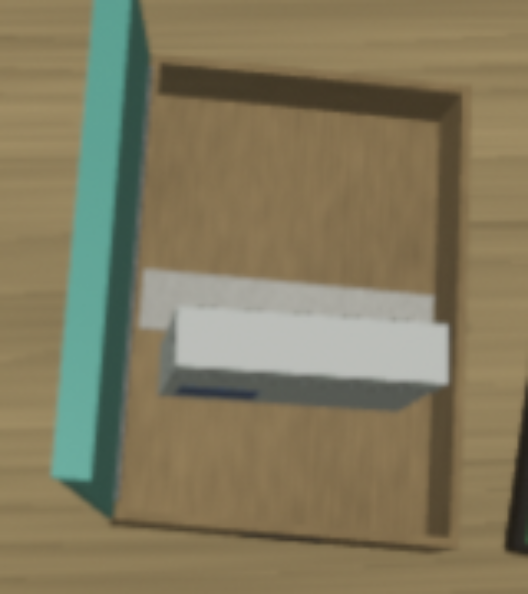

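The crop confirms it: the white box stands at about (310,350) in the crop, with a thin flat mat strip on its far side. It is 45 mm off the middle towards the robot, so I tip it away from the robot (world +x). I'll bring the closed gripper in behind it, turned parallel to the storage box.

Call:
drive_tool --deltas "0.2 0.3 0.05 0.039; 0.2 0.3 0 0.039; 0.2 0.3 0 0.039; 0.2 0.3 0 0.039; 0.2 0.3 0 0.039; 0.2 0.3 0 0.039; 0.2 0.3 0 0.039; 0.2 0.3 0 0.039; 0.2 0.3 0 0.039; 0.2 0.3 0 0.005" --gripper 1

```text
t: 0.93
eef_pos: [407.1, -288.2, 236.6]
tcp_rot: [-3.141, -0.0, 1.463]
ft_force: [0.2, -0.2, 0.1]
opening: 0.356
grip_force: 0.0
```

Call:
drive_tool --deltas "0.15 0.3 0 0; 0.15 0.3 0 0; 0.15 0.3 0 0; 0.15 0.3 0 0; 0.16 0.22 0 0; 0 0 -0.35 0; 0 0 -0.35 0; 0 0 -0.35 0; 0 0 -0.3 0; 0 0 0 0"

```text
t: 1.77
eef_pos: [480.4, -146.9, 97.1]
tcp_rot: [-3.134, -0.002, 1.455]
ft_force: [0.1, -0.4, 0.4]
opening: 0.003
grip_force: 0.0
```

Call:
drive_tool --deltas "0.1 -0.012 0 0; 0.1 -0.012 0 0; 0.06 -0.007 0 0; 0.05 -0.006 0 0; 0.05 -0.006 0 0; 0.05 -0.006 0 0; 0.05 -0.006 0 0; 0.05 -0.006 0 0; 0 0 0 0"

```text
t: 2.52
eef_pos: [534.5, -154.2, 101.8]
tcp_rot: [3.141, 0.0, 1.455]
ft_force: [0.2, 0.1, 0.4]
opening: 0.002
grip_force: 0.0
```

```bash
python3 - <<'E'
from h import *
im,d=env.read_camera("scene");cv2.imwrite("pics/s1.png",cv2.resize(im[150:310,180:360,::-1],None,fx=3,fy=3))
E
```

```text
(no output)
```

View pics/s1.png

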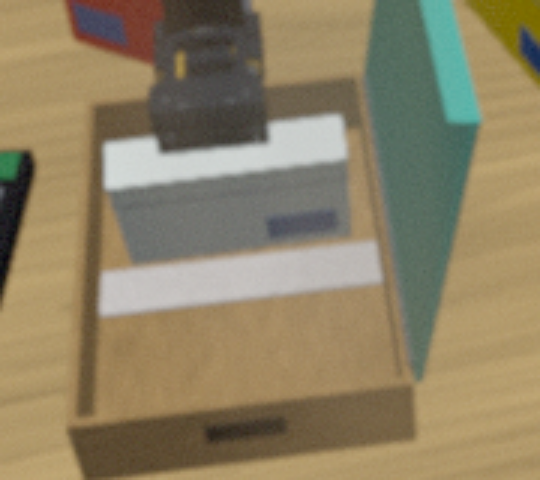

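The white box is leaning towards the far end in front of the fingers, in line and without skewing. I keep pushing.

Call:
drive_tool --deltas "0.06 -0.007 0 0; 0.06 -0.007 0 0; 0.06 -0.007 0 0; 0.06 -0.007 0 0; 0.06 -0.007 0 0; 0.06 -0.007 0 0; 0 0 0 0; 0 0 0 0; 0 0 0 0; 0 0 0 0"

```text
t: 3.4
eef_pos: [569.3, -158.1, 101.6]
tcp_rot: [-3.141, -0.0, 1.455]
ft_force: [-0.2, -0.4, 0.4]
opening: 0.006
grip_force: 0.0
```

```bash
python3 - <<'E'
from h import *
im,d=env.read_camera("scene");cv2.imwrite("pics/s2.png",cv2.resize(im[150:310,180:360,::-1],None,fx=3,fy=3))
E
```

```text
(no output)
```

View pics/s2.png

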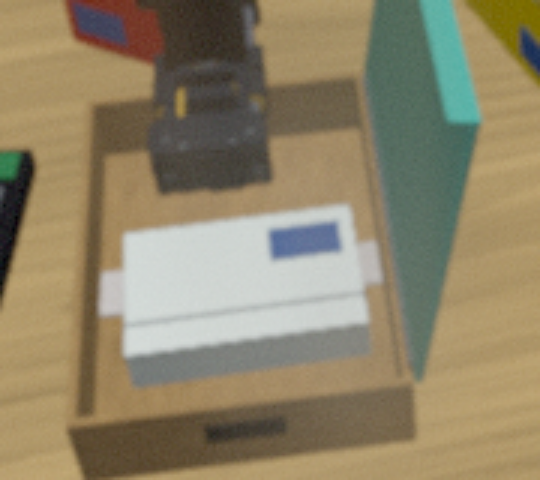

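```bash
python3 - <<'E'
from h import *
im,d=env.read_camera("scene");w=pts("scene",d)
m=(im.min(2)>150)&(w[...,2]>25)&(w[...,2]<60)&(abs(w[...,0]-610)<90);m[:, :210]=0;m[:,310:]=0
q=w[m];q=q[abs(q[:,2]-np.median(q[:,2]))<8];print(len(q),q.mean(0),np.linalg.svd(q-q.mean(0),full_matrices=False)[2][2],cv2.minAreaRect(q[:,:2].astype(np.float32)))
E
```

```text
2962 [ 619.3092007  -165.42740219   40.61713496] [ 9.61504106e-04  9.44382408e-04 -9.99999092e-01] ((615.09814453125, -160.1487579345703), (159.88812255859375, 113.09777069091797), 84.87057495117188)
```

Call:
drive_tool --deltas "0 0 0.38 0; 0 0 0.38 0; 0 0 0.38 0; 0 0 0.38 0; 0 0 0.38 0; 0 0 0.38 0; 0 0 0.1 0; 0.15 0 0 0; 0.15 0 0 0; 0 0 0 0"

```text
t: 4.33
eef_pos: [600.8, -158.2, 339.3]
tcp_rot: [3.141, -0.0, 1.455]
ft_force: [-0.7, -0.3, -0.2]
opening: 0.003
grip_force: 0.0
```

The white box lies flat, with its top at 41 mm and level. Next I cross over the lid to its outer side.

Call:
drive_tool --deltas "0 0.36 0 0; 0 0.36 0 0; 0 0.36 0 0; 0 0.36 0 0; 0 0.36 0 0; 0 0.36 0 0; 0 0 -0.33 0; 0 0 -0.33 0; 0 0 -0.34 0; 0 0 0 0"

```text
t: 5.17
eef_pos: [596.5, 57.9, 233.6]
tcp_rot: [-3.132, 0.001, 1.456]
ft_force: [-0.0, 0.4, -0.7]
opening: 0.003
grip_force: 0.0
```

Call:
drive_tool --deltas "-0.017 -0.15 0 0; -0.017 -0.15 0 0; -0.017 -0.15 0 0; -0.012 -0.1 0.03 0; -0.012 -0.1 0.03 0; -0.012 -0.1 0.03 0; -0.012 -0.1 0.03 0; -0.012 -0.1 0.03 0; 0 0 0 0"

```text
t: 5.92
eef_pos: [588.5, -38.9, 255.5]
tcp_rot: [3.141, 0.0, 1.454]
ft_force: [0.2, 0.5, -0.6]
opening: 0.004
grip_force: 0.0
```

Call:
drive_tool --deltas "-0.018 -0.155 0 0; -0.018 -0.155 0 0; -0.018 -0.155 0 0; -0.017 -0.15 -0.05 0; -0.017 -0.15 -0.05 0; -0.017 -0.15 -0.05 0; -0.015 -0.13 -0.09 0; -0.015 -0.13 -0.09 0; -0.015 -0.13 -0.1 0; 0 0 0 0"

```text
t: 6.75
eef_pos: [572.6, -169.5, 209.2]
tcp_rot: [-3.139, -0.0, 1.454]
ft_force: [-0.2, 0.8, -0.2]
opening: 0.006
grip_force: 0.0
```

```bash
python3 - <<'E'
from h import *
im,d=env.read_camera("scene");cv2.imwrite("pics/s3.png",im[:,:,::-1])
E
```

```text
(no output)
```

View pics/s3.png

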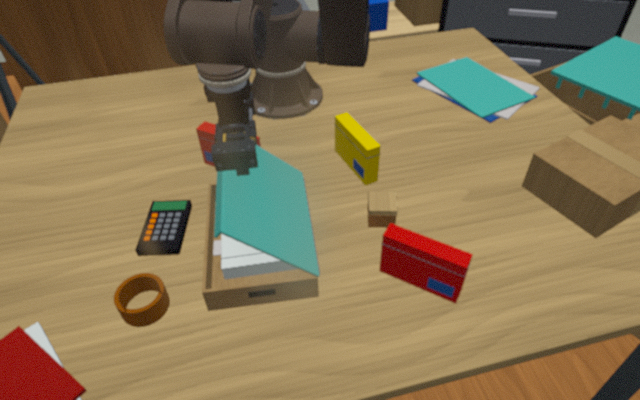

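The lid is at about 40–45°, with the fingertips on its outer face at about (235,165). I follow the arc down.

Call:
drive_tool --deltas "-0.017 -0.15 -0.18 0; -0.017 -0.15 -0.18 0; -0.012 -0.1 -0.22 0; -0.012 -0.1 -0.22 0; -0.004 -0.03 -0.16 0; 0 0 -0.16 0; 0 0 -0.08 0; 0 0 -0.06 0; 0 0 -0.04 0; 0 0 0 0"

```text
t: 7.63
eef_pos: [567.4, -220.3, 83.2]
tcp_rot: [3.141, 0.0, 1.456]
ft_force: [-3.7, 2.2, 6.6]
opening: 0.004
grip_force: 3.6
```

Call:
drive_tool --deltas "0 0 -0.04 0; 0 0 0 0; 0 0 0 0; 0 0 0 0"

```text
t: 7.97
eef_pos: [567.5, -220.3, 82.7]
tcp_rot: [3.139, 0.001, 1.456]
ft_force: [-15.3, 6.7, 45.3]
opening: 0.006
grip_force: 22.6
```

Call:
drive_tool --deltas "0 0 0.2 0; 0 0 0.38 0; 0 0 0.38 0; 0 0 0.38 0; -0.35 -0.1 0 0; -0.35 -0.1 0 0; -0.35 -0.1 0 0; -0.35 -0.1 0 0; 0 0 0 0; 0 0 0 0"

```text
t: 8.8
eef_pos: [426.5, -261.1, 212.9]
tcp_rot: [3.14, 0.001, 1.453]
ft_force: [-0.1, -0.4, 0.2]
opening: 0.006
grip_force: 0.0
```

```bash
python3 - <<'E'
from h import *
im,d=env.read_camera("top");w=pts("top",d)
cv2.imwrite("pics/t4.png",im[:,:,::-1])
h=cv2.cvtColor(im,cv2.COLOR_RGB2HSV)
m=(h[...,0]>75)&(h[...,0]<100)&(h[...,1]>60)&(w[...,2]>30);m[:, :310]=0
q=w[m];A=np.c_[q[:,:2],np.ones(len(q))];c=np.linalg.lstsq(A,q[:,2],rcond=None)[0];print(len(q),q.mean(0),c)
E
```

```text
14632 [ 579.60778994 -159.00517363   66.48692604] [ 5.35259110e-04 -1.66313347e-04  6.61502410e+01]
```

View pics/t4.png

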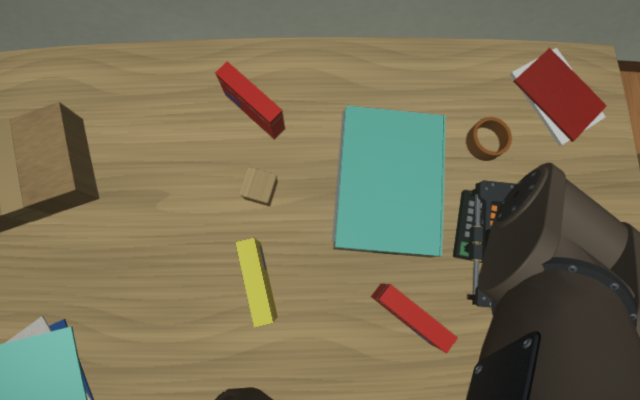

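The lid is shut and level, with its top at 66 mm and no measurable tilt, at about (390,180). The tape roll and wooden box haven't moved, the calculator appears in place, and the arm is clear.

```bash
python3 -c "
from cell import env
print(env.job_done())"
```

```text
the job is handed in; nothing more can be done
None
```

The white box was tipped flat onto the storage box's floor, the lid was pushed fully shut, and the job was handed in after about 9 s of robot time; no verdict came back.

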